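# Layer and lock a slide-tray stack with a mallet

### The job

Lay the blue separator sheet flat on the grey slide tray in the locking frame, then set the white slide tray squarely on top of the sheet. Then get the mallet out of its holder (only its head can be gripped there), put it down on the bench, take it again by its handle, and with it strike the red pin briskly until it is fully home, so that the bolt locks the stack; touch the pin only with the mallet. Finally stand the mallet on its head on the open bench, and leave the jar, the tube rack and the dishes where they are.

Things in the scene. Friction and masses are not known exactly. Their poses are not given: they have to be found in the camera images.
- frame: Fixed grey locking frame: base plate 245 x 96 x 12 mm, a grey open slide tray (140 x 58 mm, rim 40 mm above the bench) fixed in its bay, and a dark steel lock block (56 x 60 mm, top 90 mm above the bench) at its +x end. Origin: centre of the bay, at bench level; x along the bay towards the lock block, y across, z up
- bay (a point): Centre of the grey tray's rim, 40 mm above the bench: the sheet's underside centre goes here (the white tray's 6 mm higher). Guide posts at x = +-58, y = +-39 mm and an end stop at x = -78 mm (tops 64 mm above the bench) leave a bay 148 mm long (x -74 to 74), 71 mm wide; its long sides are open between the posts (x -52 to 52) for the fingers
- sheet: Loose blue rigid plastic separator sheet, 134 (x) x 64 (y) x 6 mm (z), 70 g. Origin: centre of its underside
- block: Fixed grey foam block, 120 (x) x 40 (y) x 25 mm high, carrying the sheet at the start, so that the sheet overhangs 12 mm on each long side. Origin: underside centre
- tray: Loose white open slide tray holding glass slides, 134 (x) x 62 (y) x 28 mm high, walls 4 mm, about 160 g. Origin: centre of its underside; stands on the bench at the start
- mallet: Loose mallet, about 390 g. Round head 54 mm in diameter, 70 mm high, axis vertical (z), orange flat striking faces at both ends. Origin: centre of the head's lower face. The handle sticks out level towards -x at 36 mm above the origin, out to x = -144 mm. It stands stably on its lower face with the handle in the air; centre of mass about 10 mm from the head axis
- mallet_handle: The mallet's wooden handle, square bar 24 x 24 mm, fixed to the head. Origin on the bar's centre line, 22 mm from the head's axis; the bar runs from there towards -x for 121 mm (clear of the head from -5 mm on)
- holder: Fixed aluminium mallet holder. Origin: underside centre of its base plate, 200 (x) x 74 (y) x 10 mm. Two walls, x -95 to 21 mm, 34 mm apart inside, 8 mm thick, tops 68 mm above the bench; the mallet's handle (top 58 mm up) lies sunk between them, its head stands on the plate at x = 62 mm, clear of them. Lift straight up 45 mm to clear
- pin (a joint): Downward travel of the red sprung pin in the lock block, m: 0 = fully up, 0.020 = fully home. Needs about 7 N; it stays where it is driven. As it goes down, a brass bolt slides out of the block over the end of the white tray
- pin_top (a point): Centre of the top of the red pin cap (cap 28 mm in diameter, 10 mm thick), 124 mm above the bench when fully up and 104 mm when home, 105 mm from the frame's origin along its x
- jar: Bystander: loose jar with a red lid, 56 mm in diameter, 75 mm high. Origin: underside centre
- rack: Bystander: loose white tube rack, 50 x 110 mm, 80 mm high with its capped tubes. Origin: underside centre
- dishes: Bystander: pile of three petri dishes, 82 mm in diameter, 44 mm high. Origin: underside centre
Not all that is in view belongs to the job. There is more than one size of the sheet; the job needs the smaller.

How it is judged:
On the way, in this order (a step that is already met when the one before it is completed fails the run):
1. the sheet lies flat and released on the grey tray in the frame (x of sheet in the frame of frame between -0.009 and 0.009 m and y of sheet in the frame of frame between -0.009 and 0.009 m and z of sheet in the frame of frame between 0.036 and 0.044 m and angle between the x axis of sheet and the x axis of frame, either way round below 0.12 rad and angle between sheet's own z axis and vertical below 0.05 rad and linear speed of sheet below 0.02 m/s and contact force between the fingers and sheet below 0.1 N), for 0.2 s.
2. the white tray stands level and released on the sheet (all of step 1 and x of tray in the frame of frame between -0.009 and 0.009 m and y of tray in the frame of frame between -0.009 and 0.009 m and z of tray in the frame of frame between 0.042 and 0.05 m and angle between the x axis of tray and the x axis of frame, either way round below 0.12 rad and angle between tray's own z axis and vertical below 0.05 rad and linear speed of tray below 0.02 m/s and contact force between the fingers and tray below 0.1 N), for 0.2 s.
3. the pin is struck down (faster than 0.03 m/s) by the mallet, held by its handle (velocity of joint pin above 0.03 m/s and value of joint pin below 0.0165 m and contact force between mallet and pin above 0.3 N and contact force between the fingers and mallet_handle above 1 N).
4. the pin is fully home (value of joint pin above 0.0175 m), for 0.1 s.
At the end, for the whole second after the job is handed in: Sheet flat on the grey tray and white tray on the sheet, each within 9 mm of the bay's centre along and across, within 0.12 rad of square and level; pin at least 17.5 mm down; mallet at rest standing on its head on the bench (lower face within 7 mm of the bench top, within 0.08 rad of upright) (all of step 2 and value of joint pin above 0.0175 m and height (world z) of mallet between -0.005 and 0.007 m and angle between mallet's own z axis and vertical below 0.08 rad and linear speed of mallet below 0.02 m/s and contact force between mallet and pin below 0.1 N); the robot touches nothing.
It fails at once if the robot touches the pin itself (contact force between any of the fingers, the arm and pin above 0.5 N).
It fails at once if a bystander is moved by more than 25 mm (distance of any of jar, rack, dishes from where it was at the start of the episode above 0.025 m).
It also fails if it takes over 72 s, if anything falls off the work surface, if the arm or the gripper's body presses on something with over 40 N, if the wrist force passes 120 N, or if a joint passes its speed limit or range.

### The arm

A 6-joint arm with a two-finger parallel gripper is mounted at the origin on the work surface. World frame = base frame: x ahead of the robot, y to its left, z up, the work surface at z = 0. Lengths are in m, angles in rad, forces in N, time in s.
With the tool pointing down it reaches from about 0.35 to 0.975 m from the base axis. Payload 4.9 kg.
Tool frame: the origin (TCP) lies on the centre line of the jaws, within the pads' length; the fingertips stand 22 mm ahead of it and the grasp point (between the pads) lies 3 mm ahead of it; z points along the fingers, y is the line along which they close (so a half turn about z gives the same grasp; the last joint's range is limited). The gripper opens to 85 mm and grips with 20 to 120 N. Pads are 22 mm wide; open, the fingers measure 114 mm over their backs; the gripper's body (76 mm by 85 mm) begins 54 mm behind the grasp point. The pads swing forward as they close: fully open they stand 13 mm farther back than shut.
Start: joints at [-1.379, 0.053, 1.613, -0, 1.476, -0.119], TCP at [0.191, -0.595, 0.253] pointing down, gripper open.
Joint ranges: [-3.01, 3.01], [-1.01, 2.22], [0.06, 2.58], [-1.02, 4.17], [0.09, 2.62], [-3.14, 3.14]. Speed limits (rad/s): [2.57, 2.57, 3.14, 3.14, 3.14, 3.14].

### API

Orientations are given as [roll, pitch, yaw] about the fixed x, y, z axes, in that order (R = Rz(yaw) Ry(pitch) Rx(roll)).
In Python, from bench import read_state, camera, get_calibration, job_done gives the robot as it stands. The module is installed in compiled form; this text tells all that it offers.
- The arm moves only by the tool arm_command, never from a script. Its argument "increments" is text: rows parted by semicolons, each of 7 numbers parted by spaces: the turn, a rotation vector about the tool's x, y, z in degrees, then the shift along the tool's x, y, z in m, then the finger opening in m, from 0 to 0.0854. In form: ax ay az x y z jaw; .... A call has 1 to 10 rows; each row is the pose to reach, as a shift and turn from the pose commanded when the call began, along the tool's axes at that moment; what a row does not reach only later rows make up. A row lasts 1/10 s, in which the tool goes at most 50 mm and 8.59 degrees, less where a joint would pass 70% of its speed; a pose out of reach is approached as far as the arm can. A call with a gripper value outside its range is refused whole. The fingers move at their own pace and stop on an object; the grip force is fixed at half the most. Time passes only in rows, so rows that repeat a pose let the fingers close. It gives the time, the measured TCP pose, the force, the opening and the grip force at its end, in the units of the state.
- read_state(): the state, without advancing time (a new reading comes with each control period).
- camera(name): name is "side" or "top" or "wrist"; returns the picture (384x512x3 uint8, blue, green, red); there is no depth.
- get_calibration(name): a dict with "intrinsics" (3x3 intrinsics, pixels), "dist_coeffs" ([k1, k2, p1, p2, k3] as OpenCV has them; the pictures are not rectified), "origin" and "attitude" of the camera in the world. Camera axes: x right, y up, looking along -z (the intrinsics and any distortion apply to the point x, -y, -z); pixel columns grow to the right and rows downward; lengths in m; the calibration is good to about 2 mm. A picture is of the moment at which its call begins: read the wrist's pose just before it. get_calibration takes no time and is no camera call; for the wrist camera it gives the pose at the moment of the call.
- job_done(): hands the job in; it is judged then, once.
The state is a dict: "clock": time; "joint_pos": joint angles; "joint_velocities": joint speeds; "tau": joint torques, N m; "position": TCP position; "ee_rot": TCP orientation; "ft_force": force on the tool from outside, world axes, zero at the start; "wrist_torque": the same for the moment, N m; "opening": finger opening in m; "grasp_force": force on a finger pad.
Only numpy, scipy, OpenCV 4.12 (cv2) and the standard library are available. Lean on these libraries where they do the work, as an engineer would, in place of code of your own. Each camera call takes 0.05 s, during which the arm holds its last target. There are 200 camera calls.

## Working session

There is one attempt and no reset: what is moved stays moved. The work goes in short steps, Python scripts to look and compute and a tool call to move; the robot and the scene stay as the last step left them, time stands still between calls to the robot, and variables do not carry over. Pictures are saved under pics/ and viewed, at most 10 in all, crops included, and the job is handed in when it is done.

Besides the shell and the picture viewer there is one more tool, called by a JSON object that holds its "op" and its "data", one argument or row to a line. arm_command: Moves the arm, as the interface text tells. Its arguments: {"type":"object","properties":{"increments":{"type":"string"}},"required":["increments"]}

```bash
mkdir -p pics
cat > h.py <<'E'
import numpy as np, cv2
from bench import read_state, camera, get_calibration, job_done
from scipy.spatial.transform import Rotation as R
def cal(n):
    c=get_calibration(n); return c
E
python3 - <<'E'
from h import *
s=read_state(); print(s)
for n in ("top","side"):
    print(n,get_calibration(n)); cv2.imwrite(f"pics/{n}0.png",camera(n))
print(get_calibration("wrist"))
E
```

```text
{'clock': 0.0, 'joint_pos': array([-1.37901154e+00,  5.33696192e-02,  1.61428632e+00,  6.90087172e-06,
        1.47598797e+00, -1.18990099e-01]), 'joint_velocities': array([ 7.08289960e-05,  3.47748327e-04,  2.04867811e-04,  1.93459573e-03,
       -1.01141424e-03, -2.87093262e-04]), 'tau': array([ 1.18922115e-03, -3.93677008e+01, -3.70177031e+01, -2.54681345e-04,
        6.94888717e-03,  7.45317152e-06]), 'position': array([ 0.19102108, -0.59449299,  0.25205964]), 'ee_rot': array([-3.13955672e+00, -2.50323211e-04,  3.10773967e-01]), 'ft_force': array([-0.86915947,  0.02286381,  0.38753553]), 'wrist_torque': array([-0.01597211, -0.00688529,  0.00986589]), 'grasp_force': 0.0, 'opening': 0.08536286310673072}
top {'intrinsics': array([[466.43680611,   0.        , 255.99156825],
       [  0.        , 466.43680611, 179.67793833],
       [  0.        ,   0.        ,   1.        ]]), 'dist_coeffs': array([-0.18765617,  0.        ,  0.        ,  0.        ,  0.        ]), 'origin': array([0.48049777, 0.09345532, 1.46751433]), 'attitude': array([ 0.06533086, -0.01808084, -1.57339404])}
side {'intrinsics': array([[477.98390109,   0.        , 259.42283386],
       [  0.        , 477.98390109, 189.67280075],
       [  0.        ,   0.        ,   1.        ]]), 'dist_coeffs': array([-0.05030296,  0.        ,  0.        ,  0.        ,  0.        ]), 'origin': array([-0.08869174,  0.94099356,  0.72781853]), 'attitude': array([ 1.05131974, -0.00934444, -2.49977373])}
{'intrinsics': array([[336.10842217,   0.        , 257.44495221],
       [  0.        , 336.10842217, 196.53666841],
       [  0.        ,   0.        ,   1.        ]]), 'dist_coeffs': array([-0.0616253,  0.       ,  0.       ,  0.       ,  0.       ]), 'origin': array([ 0.26236379, -0.57165047,  0.37188548]), 'attitude': array([-2.98662624e-01,  7.07750362e-04, -1.25995526e+00])}
```

View pics/top0.png

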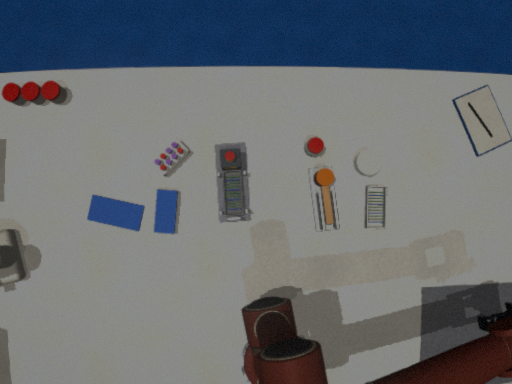

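View pics/side0.png

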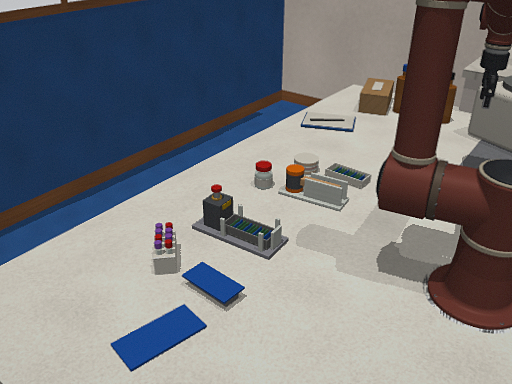

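Top view: small sheet at (167,211), large sheet (116,212), frame (232,181) with pin at (230,156), mallet head (325,177) with handle downwards, white tray (375,207); jar (315,146), dishes (368,163), rack (172,157). Side view agrees with this.

```bash
cat >> h.py <<'E'
def cast(n,uv,z,c=None):
    c=c or get_calibration(n)
    p=cv2.undistortPoints(np.array(uv,float).reshape(-1,1,2),c["intrinsics"],c["dist_coeffs"])[:,0]
    d=np.c_[p[:,0],-p[:,1],-np.ones(len(p))]@R.from_euler("xyz",c["attitude"]).as_matrix().T
    o=np.asarray(c["origin"]); return o+d*((z-o[2])/d[:,2])[:,None]
def rays(uv,c):
    a=cast(None,uv,0.,c); o=np.asarray(c["origin"]); d=a-o; return o,d/np.linalg.norm(d,axis=1)[:,None]
def tri(uv1,c1,uv2,c2):
    out=[]
    o1,D1=rays(uv1,c1);o2,D2=rays(uv2,c2)
    for a,b in zip(D1,D2):
        A=np.eye(3)-np.outer(a,a);B=np.eye(3)-np.outer(b,b)
        x=np.linalg.solve(A+B,A@o1+B@o2); out.append(np.r_[x,np.linalg.norm(A@(x-o1))])
    return np.array(out)
def proj(c,P):
    P=np.atleast_2d(P); Rm=R.from_euler("xyz",c["attitude"]).as_matrix()
    q=(P-c["origin"])@Rm; q=q*[1,-1,-1]
    return cv2.projectPoints(q,np.zeros(3),np.zeros(3),c["intrinsics"],c["dist_coeffs"])[0][:,0]
def mask(img,lo,hi):
    return cv2.inRange(cv2.cvtColor(img,cv2.COLOR_BGR2HSV),lo,hi)
def blobs(m,amin=30):
    cs,_=cv2.findContours(m,cv2.RETR_EXTERNAL,cv2.CHAIN_APPROX_NONE)
    return sorted([c for c in cs if cv2.contourArea(c)>amin],key=cv2.contourArea,reverse=True)
def rect(cnt,n,z,c=None):
    w=cast(n,cnt[:,0]+0.0,z,c)[:,:2]
    (x,y),(a,b),t=cv2.minAreaRect((w*1000).astype(np.float32))
    if a<b: a,b,t=b,a,t+90
    return x/1000,y/1000,a,b,(t+90)%180-90
def hexc(cnt,n,z,c=None):
    M=cv2.moments(cnt); return cast(n,[[M["m10"]/M["m00"],M["m01"]/M["m00"]]],z,c)[0]
E
python3 - <<'E'
from h import *
im=cv2.imread("pics/top0.png")
b=mask(im,(100,120,60),(130,255,255)); b[:80]=0
for c in blobs(b): print("blue",cv2.boundingRect(c),rect(c,"top",.031))
r=mask(im,(0,150,80),(6,255,255))|mask(im,(174,150,80),(180,255,255));r[280:]=0
for c in blobs(r,15): print("red",cv2.boundingRect(c),hexc(c,"top",.124))
o=mask(im,(8,100,80),(25,255,255)); o[280:]=0
for c in blobs(o,15): print("or",cv2.boundingRect(c),hexc(c,"top",.07),rect(c,"top",.07))
for n,p,z in (("traycorners",[[366,185],[386,186],[385,228],[365,227]],.03),("frame corners",[[217,143],[246,143],[250,220],[220,221]],.012),("holder",[[308,168],[334,166],[340,230],[316,231]],.01),("jar,dishes,rack",[[315,146],[367,162],[172,157]],.06)):
    print(n,cast("top",p,z)[:,:2].round(3).tolist())
E
```

```text
blue (88, 195, 56, 36) (0.4728572082519531, 0.506818115234375, 167.92547607421875, 78.40962219238281, 78.10649108886719)
blue (154, 190, 23, 43) (0.47788031005859377, 0.3472352294921875, 129.72280883789062, 61.660675048828125, -4.37371826171875)
red (41, 81, 18, 19) [0.84340572 0.69752726 0.124     ]
red (21, 82, 18, 18) [0.8434785  0.76499263 0.124     ]
red (2, 83, 17, 18) [0.84393393 0.83134259 0.124     ]
red (308, 138, 16, 15) [ 0.66929738 -0.10436187  0.124     ]
red (225, 151, 10, 10) [0.63910924 0.14556537 0.124     ]
or (316, 168, 18, 56) [ 0.53801401 -0.14307302  0.07      ] (0.5240225219726562, -0.13877041625976563, 166.19924926757812, 52.02149200439453, -0.6279144287109375)
traycorners [[0.557, -0.278], [0.554, -0.342], [0.422, -0.337], [0.426, -0.273]]
frame corners [[0.692, 0.189], [0.691, 0.098], [0.45, 0.086], [0.447, 0.179]]
holder [[0.612, -0.097], [0.619, -0.18], [0.417, -0.197], [0.414, -0.121]]
jar,dishes,rack [[0.675, -0.113], [0.627, -0.274], [0.642, 0.323]]
```

{"op": "arm_command", "data": {
  "increments": "0 0 15 0.326 -0.267 -0.07 0.0854;0 0 15 0.326 -0.267 -0.07 0.0854;0 0 15 0.326 -0.267 -0.07 0.0854;0 0 15 0.326 -0.267 -0.07 0.0854;0 0 15 0.326 -0.267 -0.07 0.0854;0 0 15 0.326 -0.267 -0.07 0.0854;0 0 15 0.326 -0.267 -0.07 0.0854;0 0 15 0.326 -0.267 -0.07 0.0854;0 0 15 0.326 -0.267 -0.07 0.0854;0 0 15 0.326 -0.267 -0.07 0.0854"
}}

```text
clock: 1.1
position: [0.4213, -0.2386, 0.324]
ee_rot: [3.141, -0.001, 0.054]
ft_force: [-0.5, -0.4, -0.4]
opening: 0.0855
grasp_force: 0.0
```

```bash
cat >> h.py <<'E'
def snap(tag):
    c=get_calibration("wrist"); im=camera("wrist"); cv2.imwrite(f"pics/{tag}.png",im)
    import pickle; pickle.dump(c,open(f"pics/{tag}.pkl","wb")); return im,c
def load(tag):
    import pickle; return cv2.imread(f"pics/{tag}.png"),pickle.load(open(f"pics/{tag}.pkl","rb"))
def go(pos,yaw_deg):
    s=read_state(); T=R.from_euler("xyz",s["ee_rot"]); G=R.from_euler("xyz",[np.pi,0,np.radians(yaw_deg)])
    d=T.inv().apply(np.array(pos)-s["position"]); r=(T.inv()*G).as_rotvec(degrees=True)
    print("t",round(s["clock"],2),"turn",r.round(2),"shift",d.round(4),"rows",round(max(np.linalg.norm(d)/.05,np.linalg.norm(r)/8.59),1))
E
python3 - <<'E'
from h import *
im,c=snap("w1"); print(c["origin"],read_state()["position"],read_state()["ee_rot"])
E
```

```text
[ 0.49588755 -0.2343873   0.44373297] [ 0.42038682 -0.23998748  0.32331323] [3.14122083e+00 6.06900984e-05 5.22328954e-02]
```

View pics/w1.png

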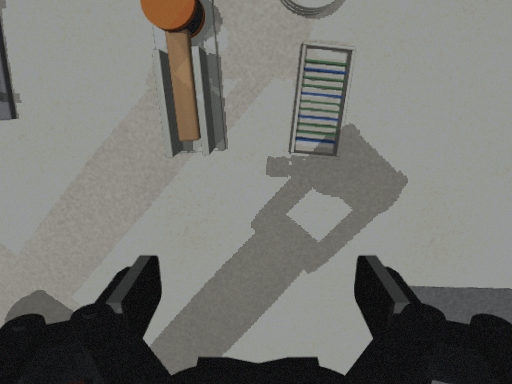

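Wrist view: white tray rim corners about (304,42), (355,46), (340,157), (290,154); mallet head cut at the top (168,5), handle down to (188,138).

Run:
```python
from h import *
im,c=load("w1")
print(cast(0,[[257,0],[257,384],[0,190],[512,190]],0.0,c)[:,:2].round(3).tolist())
q=cast(0,[[304.5,42],[355,46],[340,157],[290,153.5]],.028,c); print(q.round(4).tolist(), q.mean(0))
print("head by top cam", cast("top",[[325,177]],.08))
go([.40,.22,.35],3)
```

```text
[[0.605, -0.229], [0.026, -0.26], [0.35, 0.125], [0.389, -0.605]]
[[0.5571, -0.2858, 0.028], [0.5566, -0.3447, 0.028], [0.4261, -0.3425, 0.028], [0.427, -0.2794, 0.028]] [ 0.49169514 -0.31307935  0.028     ]
head by top cam [[ 0.57899008 -0.13917109  0.08      ]]
t 1.15 turn [ 0.02  0.   -0.01] shift [ 0.0037 -0.4604 -0.0269] rows 9.2
```

{"op": "arm_command", "data": {
  "increments": "0 0 0 0.09 -0.46 -0.04 0.0854;0 0 0 0.09 -0.46 -0.04 0.0854;0 0 0 0.09 -0.46 -0.04 0.0854;0 0 0 0.09 -0.46 -0.04 0.0854;0 0 0 0.09 -0.46 -0.04 0.0854;0 0 0 0.09 -0.46 -0.04 0.0854;0 0 0 0.09 -0.46 -0.04 0.0854;0 0 0 0.09 -0.46 -0.04 0.0854;0 0 0 0.09 -0.46 -0.04 0.0854;0 0 0 0.09 -0.46 -0.04 0.0854"
}}

```text
clock: 2.15
position: [0.4875, 0.2248, 0.3626]
ee_rot: [-3.141, 0.001, 0.051]
ft_force: [0.7, -0.5, -0.9]
opening: 0.0852
grasp_force: 0.0
```

Run:
```python
from h import *
im,c=snap("w2"); print(c["origin"],read_state()["position"],read_state()["ee_rot"])
```

```text
[0.56247586 0.22879325 0.48218867] [0.48769795 0.22588009 0.36253019] [-3.14010938e+00  1.10645422e-03  5.19125661e-02]
```

View pics/w2.png

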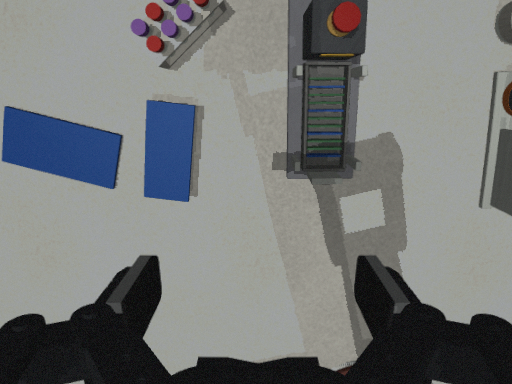

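Wrist view: small sheet, corners (147,100),(195,103),(189,201),(144,198); frame's grey tray around (326,117), posts near (299,72),(358,71),(298,160),(352,163), pin cap (347,16). I'll enlarge the frame.

Run:
```python
from h import *
im,c=load("w2")
cv2.imwrite("pics/w2c.png",cv2.resize(im[0:190,265:385],None,fx=3.15,fy=3.15,interpolation=cv2.INTER_CUBIC))
b=mask(im,(100,120,60),(130,255,255))
for q in blobs(b,300)[:3]:
    for z in (.025,.031,.037): print("blue",cv2.boundingRect(q),np.round(rect(q,0,z,c),4))
    print(cv2.boxPoints(cv2.minAreaRect(q)).round(1).tolist())
r=mask(im,(0,150,60),(8,255,255))|mask(im,(172,150,60),(180,255,255)); r[:,:300]=0
for q in blobs(r,100): print(cv2.boundingRect(q),cv2.minEnclosingCircle(q),cast(0,[cv2.minEnclosingCircle(q)[0]],.124,c))
go([.478,.347,.24],-3)
```

```text
blue (2, 107, 119, 82) [  0.4785   0.5006 165.8484  79.2836  78.0654]
blue (2, 107, 119, 82) [  0.4796   0.497  163.6719  78.2432  78.0654]
blue (2, 107, 119, 82) [  0.4807   0.4935 161.4953  77.2026  78.0654]
[[-7.900000095367432, 158.1999969482422], [5.400000095367432, 105.4000015258789], [125.9000015258789, 135.89999389648438], [112.5999984741211, 188.6999969482422]]
blue (144, 101, 51, 101) [  0.4785   0.3471 134.8067  64.5376  -3.8604]
blue (144, 101, 51, 101) [  0.4796   0.3456 133.0375  63.6907  -3.8605]
blue (144, 101, 51, 101) [  0.4807   0.344  131.2684  62.8437  -3.8604]
[[140.6999969482422, 198.10000610351562], [147.10000610351562, 100.19999694824219], [194.8000030517578, 103.30000305175781], [188.39999389648438, 201.1999969482422]]
(332, 2, 29, 31) ((346.0, 17.0), 15.652576446533203) [[0.63964833 0.14572197 0.124     ]]
t 2.2 turn [-0.08  0.07  5.97] shift [-0.0033 -0.1213  0.1227] rows 3.5
```

View pics/w2c.png

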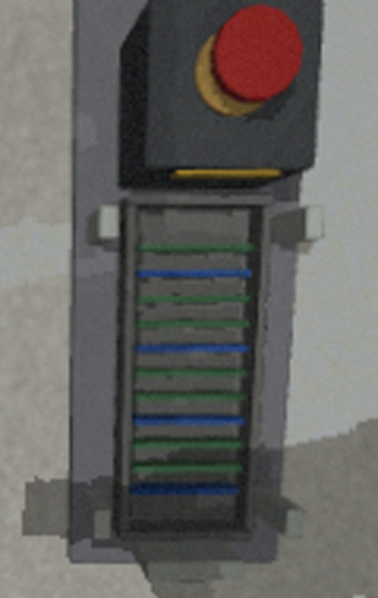

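The crop shows the grey rim's outer corners at crop (122,198),(273,194),(252,540),(113,538), i.e. image (303.7,62.9),(351.7,61.6),(345,171.4),(300.9,170.8), white posts beside it and the pin above at (346,17).

{"op": "arm_command", "data": {
  "increments": "0 0 6.8 -0.064 -0.078 0.06 0.0854;0 0 6.8 -0.064 -0.078 0.06 0.0854;0 0 6.8 -0.064 -0.078 0.06 0.0854;0 0 6.8 -0.064 -0.078 0.06 0.0854"
}}

```text
clock: 2.6
position: [0.4182, 0.2969, 0.3007]
ee_rot: [3.139, 0.004, -0.068]
ft_force: [0.5, -0.3, 0.4]
opening: 0.0856
grasp_force: 0.0
```

Run:
```python
from h import *
im,c=snap("w3"); s=read_state();print(s["position"],s["ee_rot"],s["clock"])
i2,c2=load("w2")
def sheet(im):
    b=mask(im,(100,120,60),(130,255,255)); 
    qs=[q for q in blobs(b,1500)]; return qs
q2=[q for q in sheet(i2) if cv2.boundingRect(q)[0]>130][0]
for q in sheet(im): print(cv2.boundingRect(q),np.round(rect(q,0,.031,c),4))
qs=sorted(sheet(im),key=lambda q:-cv2.boundingRect(q)[0])
q3=qs[0]
def o(q):
    p=cv2.approxPolyDP(q,8,True)[:,0]; 
    return p.astype(float)
print(o(q2).tolist(),o(q3).tolist())
rim=[[303.7,62.9],[351.7,61.6],[345,171.4],[300.9,170.8]]
w=cast(0,rim,.04,c2); print(w.round(4).tolist(),w.mean(0))
print("frame rim expected in w3",proj(c,w).round(1).tolist())
x0,y0=proj(c,w).mean(0).astype(int); print(x0,y0)
cr=im[max(0,y0-110):y0+75,max(0,x0-75):x0+75]; print(max(0,x0-75),max(0,y0-110),cr.shape)
cv2.imwrite("pics/w3c.png",cv2.resize(cr,None,fx=3,fy=3,interpolation=cv2.INTER_CUBIC))
```

```text
[0.41957878 0.29649734 0.30241663] [ 3.13987383e+00  7.85330770e-04 -6.96689630e-02] 2.65
(11, 81, 139, 84) [  0.4757   0.499  161.9279  77.0304  78.0822]
(179, 46, 59, 121) [  0.4795   0.3459 132.036   63.1885  -3.8038]
[[147.0, 101.0], [144.0, 195.0], [187.0, 201.0], [194.0, 106.0]] [[236.0, 47.0], [179.0, 47.0], [185.0, 166.0], [237.0, 166.0]]
[[0.602, 0.173, 0.04], [0.6072, 0.1134, 0.04], [0.4676, 0.1049, 0.04], [0.4652, 0.1648, 0.04]] [0.53548476 0.1390007  0.04      ]
frame rim expected in w3 [[366.0, -24.8], [423.4, -32.3], [425.0, 106.2], [372.3, 111.3]]
396 40
321 0 (115, 150, 3)
```

View pics/w3c.png

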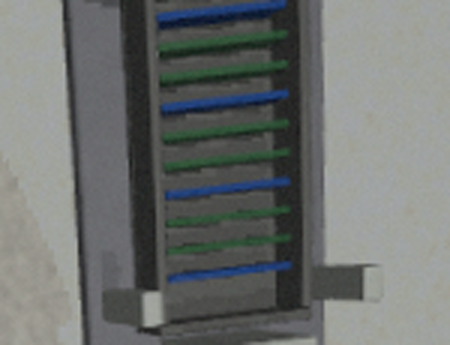

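Run:
```python
from h import *
i3,c3=load("w3");i2,c2=load("w2")
a=cast(0,[[371.3,102.3],[445.3,95]],.064,c3);print(a.mean(0))
b=cast(0,[[298.5,70.5],[364.7,70.5]],.064,c2);print(b.mean(0), (a.mean(0)+b.mean(0))/2)
print("rim z check: slide ends etc")
# height of rim: lower corners, both views
print(tri([[300.9,170.8],[345,171.4]],c2,[[321+161/3,333/3],[321+309/3,317/3]],c3).round(4).tolist())
m=lambda t:[q for q in blobs(mask(t,(100,120,60),(130,255,255)),1500) if cv2.boundingRect(q)[0]>130][0]
f=lambda q:(lambda M:[M["m10"]/M["m00"],M["m01"]/M["m00"]])(cv2.moments(q))
print(tri([f(m(i2))],c2,[f(m(i3))],c3).round(4))
go([.4797,.3457,.10],-3.85); go([.4797,.3457,.026],-3.85)
```

```text
[0.47784785 0.13482993 0.064     ]
[0.59341384 0.14215416 0.064     ] [0.53563085 0.13849205 0.064     ]
rim z check: slide ends etc
[[0.4666, 0.1656, 0.049, 0.0007], [0.4676, 0.1047, 0.0378, 0.0006]]
[[4.830e-01 3.456e-01 3.000e-02 2.000e-04]]
t 2.65 turn [ 0.1   0.05 -0.14] shift [ 0.0567 -0.0536  0.2023] rows 4.3
t 2.65 turn [ 0.1   0.05 -0.14] shift [ 0.0568 -0.0537  0.2763] rows 5.7
```

{"op": "arm_command", "data": {
  "increments": "0 0 0 0.057 -0.054 0.19 0.0854;0 0 0 0.057 -0.054 0.19 0.0854;0 0 0 0.057 -0.054 0.2 0.0854;0 0 0 0.057 -0.054 0.22 0.0854;0 0 0 0.057 -0.054 0.25 0.0854;0 0 0 0.057 -0.054 0.276 0.0854;0 0 0 0.057 -0.054 0.276 0.0854;0 0 0 0.057 -0.054 0.276 0.06;0 0 0 0.057 -0.054 0.276 0.05;0 0 0 0.057 -0.054 0.276 0.05"
}}

```text
clock: 3.65
position: [0.4829, 0.3483, 0.0314]
ee_rot: [-3.138, -0.006, -0.07]
ft_force: [0.4, -0.2, -0.8]
opening: 0.0629
grasp_force: 65.3
```

{"op": "arm_command", "data": {
  "increments": "0 0 0 0 0 0 0.05;0 0 0 0 0 0 0.05"
}}

```text
clock: 3.85
position: [0.4826, 0.3483, 0.0311]
ee_rot: [-3.139, -0.006, -0.07]
ft_force: [-0.1, -1.3, 6.8]
opening: 0.0624
grasp_force: 66.0
```

Run:
```python
from h import *
s=read_state(); print(s["position"],s["ee_rot"],s["opening"],s["grasp_force"],s["ft_force"])
print(get_calibration("wrist")["origin"])
go([.4797,.3457,.026],-3.85);
```

```text
[0.48262498 0.34832825 0.03108589] [-3.13878691 -0.00580594 -0.06967229] 0.06238084656533429 65.97061157226562 [-0.06213817 -1.32811336  6.77184378]
[0.55660081 0.3429724  0.15120272]
t 3.85 turn [-0.16 -0.33 -0.14] shift [-0.0028  0.0028  0.0051] rows 0.1
```

{"op": "arm_command", "data": {
  "increments": "0 0 0 0 0 -0.04 0.05;0 0 0 0 0 -0.08 0.05;0 0 0 0 0 -0.11 0.05;0 0 0 0 0 -0.11 0.05"
}}

```text
clock: 4.25
position: [0.4834, 0.3494, 0.1449]
ee_rot: [-3.135, -0.011, -0.069]
ft_force: [0.8, -0.0, -0.4]
opening: 0.0623
grasp_force: 66.2
```

Run:
```python
from h import *
im,c=snap("w4"); s=read_state();print(s["position"],s["ee_rot"],s["opening"],s["ft_force"])
b=mask(im,(100,120,60),(130,255,255))
for q in blobs(b,800):
    print(cv2.boundingRect(q),cv2.approxPolyDP(q,6,True)[:,0].tolist())
cv2.imwrite("pics/w4s.png",im)
go([.5355,.1388,.16],3.5)
```

```text
[0.4819664  0.34853852 0.14171884] [-3.1373552  -0.00660724 -0.06940622] 0.062255347588071025 [-0.71308866  0.70155495 -0.81948141]
(170, 127, 176, 241) [[170, 129], [189, 367], [198, 357], [259, 363], [316, 356], [326, 367], [345, 130]]
(0, 158, 171, 113) [[0, 158], [1, 249], [144, 270], [165, 257], [170, 182]]
t 4.3 turn [-0.22 -0.39 -7.48] shift [ 0.0681  0.2054 -0.0187] rows 4.3
```

View pics/w4s.png

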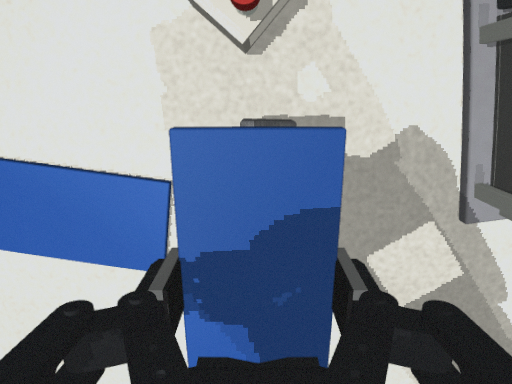

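Sheet held: front edge at row ~128, columns 171–345, level and square to the tool. Now its place in the tool frame from the known 64 mm width.

Run:
```python
from h import *
im,c=load("w4"); s=read_state()
b=mask(im,(100,120,40),(130,255,255))
top=[[172,128.0],[344,128.0]]
p=cv2.undistortPoints(np.array(top).reshape(-1,1,2),c["intrinsics"],c["dist_coeffs"])[:,0]
Rm=R.from_euler("xyz",c["attitude"]).as_matrix()
T=R.from_euler("xyz",s["ee_rot"])
for zz in (.126,.13,.134,.138,.142,.146):
    w=cast(0,top,zz,c); t=T.inv().apply(w-s["position"]); print(zz,np.linalg.norm(w[0]-w[1]).round(4),t.round(4).tolist())
```

```text
0.126 0.0706 [[0.0629, -0.0361, 0.0163], [0.063, 0.0345, 0.016]]
0.13 0.0686 [[0.0633, -0.0351, 0.0123], [0.0634, 0.0335, 0.012]]
0.134 0.0666 [[0.0637, -0.0341, 0.0083], [0.0637, 0.0325, 0.008]]
0.138 0.0646 [[0.064, -0.0331, 0.0043], [0.0641, 0.0315, 0.004]]
0.142 0.0625 [[0.0644, -0.0321, 0.0003], [0.0645, 0.0304, 0.0]]
0.146 0.0605 [[0.0648, -0.0311, -0.0037], [0.0648, 0.0294, -0.004]]
```

Run:
```python
from h import *
go([.5384,.139,.15],3.5)
```

```text
t 4.3 turn [-0.22 -0.39 -7.48] shift [ 0.0709  0.2051 -0.0087] rows 4.3
```

{"op": "arm_command", "data": {
  "increments": "-0.2 -0.4 -7.5 0.071 0.205 -0.009 0.05;-0.2 -0.4 -7.5 0.071 0.205 -0.009 0.05;-0.2 -0.4 -7.5 0.071 0.205 -0.009 0.05;-0.2 -0.4 -7.5 0.071 0.205 -0.009 0.05;-0.2 -0.4 -7.5 0.071 0.205 -0.009 0.05;-0.2 -0.4 -7.5 0.071 0.205 -0.009 0.05;-0.2 -0.4 -7.5 0.071 0.205 -0.009 0.05;-0.2 -0.4 -7.5 0.071 0.205 -0.009 0.05"
}}

```text
clock: 5.1
position: [0.5358, 0.1389, 0.1454]
ee_rot: [3.139, 0.009, 0.063]
ft_force: [-0.1, 0.7, -0.7]
opening: 0.0623
grasp_force: 66.2
```

Run:
```python
from h import *
s=read_state(); print(s["position"],s["ee_rot"])
go([.5384,.139,.06],3.5);go([.5384,.139,.0465],3.5)
```

```text
[0.53581934 0.13888956 0.14540664] [3.13884734 0.0087926  0.06250295]
t 5.1 turn [0.16 0.5  0.08] shift [ 0.0033 -0.0002  0.0854] rows 1.7
t 5.1 turn [0.16 0.5  0.08] shift [ 0.0035 -0.0002  0.0989] rows 2.0
```

{"op": "arm_command", "data": {
  "increments": "0 0.3 0.1 0.003 0 0.035 0.05;0 0.3 0.1 0.003 0 0.065 0.05;0 0.3 0.1 0.003 0 0.065 0.05;0 0.3 0.1 0.003 0 0.065 0.05;0 0.3 0.1 0.003 0 0.065 0.05"
}}

```text
clock: 5.6
position: [0.5404, 0.1387, 0.0832]
ee_rot: [3.139, -0.001, 0.06]
ft_force: [0.4, -0.1, -0.2]
opening: 0.0624
grasp_force: 66.1
```

Run:
```python
from h import *
im,c=snap("w5")
s=read_state(); print(s["position"],s["ee_rot"])
go([.5384,.139,.047],3.5)
cv2.imwrite("pics/top1.png",camera("top")[110:240,180:290])
a=cv2.resize(cv2.imread("pics/top1.png"),None,fx=3,fy=3,interpolation=cv2.INTER_CUBIC)
b=im; h=np.zeros((390,850-8,3),np.uint8); h[:390,:330]=a; h[:384,330:]=b
cv2.imwrite("pics/w5v.png",cv2.resize(h,(798,370)))
```

```text
[0.54062369 0.13853307 0.08355911] [ 3.13881104e+00 -1.80703289e-03  6.01956336e-02]
t 5.65 turn [ 0.16 -0.1  -0.05] shift [-0.0023 -0.0007  0.0366] rows 0.7
```

View pics/w5v.png

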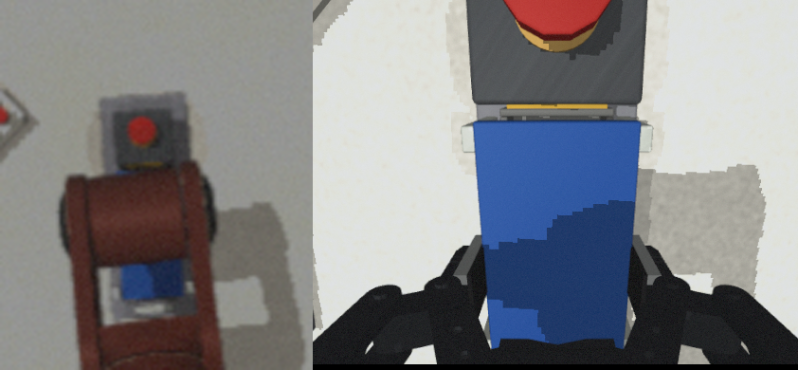

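View: sheet hovers over the bay, front edge (476–640) centred between the two front posts (outer edges 462 and 652), clear of the lock block.

{"op": "arm_command", "data": {
  "increments": "0 0 0 -0.002 -0.001 0.018 0.05;0 0 0 -0.002 -0.001 0.036 0.05;0 0 0 -0.002 -0.001 0.036 0.05;0 0 0 -0.002 -0.001 0.036 0.05;0 0 0 -0.002 -0.001 0.036 0.05"
}}

```text
clock: 6.2
position: [0.538, 0.1388, 0.0467]
ee_rot: [3.139, -0.0, 0.059]
ft_force: [0.3, -0.2, -0.2]
opening: 0.0625
grasp_force: 69.4
```

Run:
```python
from h import *
s=read_state(); print(s["position"],s["ee_rot"],s["ft_force"])
go([.5384,.139,.046],3.5)
```

```text
[0.53799247 0.13878741 0.04671187] [ 3.13870944e+00 -1.77074897e-04  5.94310346e-02] [ 0.3143473  -0.16089332 -0.17465339]
t 6.2 turn [ 0.17 -0.01 -0.09] shift [ 0.0004 -0.0002  0.0007] rows 0.0
```

{"op": "arm_command", "data": {
  "increments": "0 0 0 0 0 0.001 0.05;0 0 0 0 0 0.001 0.075;0 0 0 0 0 0.001 0.0854;0 0 0 0 0 0.001 0.0854;0 0 0 0 0 0 0.0854;0 0 0 0 0 -0.04 0.0854;0 0 0 0 0 -0.08 0.0854;0 0 0 0 0 -0.12 0.0854;0 0 0 0 0 -0.15 0.0854;0 0 0 0 0 -0.17 0.0854"
}}

```text
clock: 7.2
position: [0.5384, 0.1394, 0.2189]
ee_rot: [3.139, -0.003, 0.06]
ft_force: [0.1, 0.8, 0.8]
opening: 0.0854
grasp_force: 0.0
```

Run:
```python
from h import *
s=read_state(); print(s["position"],s["ee_rot"],s["opening"])
go([.45,.139,.30],3.5)
```

```text
[0.53842353 0.13937129 0.21887654] [ 3.13886849e+00 -2.56139432e-03  5.95454700e-02] 0.08541673917765141
t 7.2 turn [ 0.16 -0.15 -0.09] shift [-0.0881 -0.0047 -0.0814] rows 2.4
```

{"op": "arm_command", "data": {
  "increments": "0.2 -0.2 0 -0.074 0.155 -0.14 0.0854;0.2 -0.2 0 -0.074 0.155 -0.14 0.0854;0.2 -0.2 0 -0.074 0.155 -0.14 0.0854;0.2 -0.2 0 -0.074 0.155 -0.14 0.0854;0.2 -0.2 0 -0.074 0.155 -0.14 0.0854;0.2 -0.2 0 -0.074 0.155 -0.14 0.0854;0.2 -0.2 0 -0.074 0.155 -0.14 0.0854;0.2 -0.2 0 -0.074 0.155 -0.14 0.0854"
}}

```text
clock: 8.0
position: [0.4727, -0.0186, 0.3541]
ee_rot: [-3.14, 0.008, 0.06]
ft_force: [1.0, 0.2, 0.2]
opening: 0.0852
grasp_force: 0.0
```

Run:
```python
from h import *
im,c=snap("w6"); s=read_state(); print(s["position"],s["ee_rot"])
for q in blobs(mask(im,(100,120,60),(130,255,255)),1000): print("blue",np.round(rect(q,0,.046,c),4))
o=mask(im,(8,120,60),(25,255,255))
for q in blobs(o,300): print("or",cv2.boundingRect(q),cv2.minEnclosingCircle(q))
```

```text
[ 0.47274158 -0.01852447  0.35399754] [-3.14004201  0.0083949   0.06088343]
blue [  0.5346   0.1372 133.2953  63.8492   3.6069]
or (347, 42, 50, 52) ((371.766357421875, 67.20944213867188), 26.11339569091797)
```

View pics/w6.png

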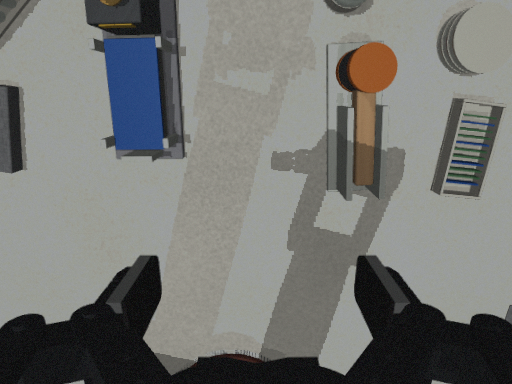

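Wrist view: the sheet lies square in the bay ((136,93)), the mallet head top centre is (373,67), the handle runs down to (364,184), and the white tray corners are about (457,95),(505,104),(478,197),(433,190).

Run:
```python
from h import *
i1,c1=load("w1");i6,c6=load("w6")
a=[[304.5,42],[355,46],[340,157],[290,153.5]]
b=[[457,95],[505,104],[478,197],[433,190]]
t=tri(a,c1,b,c6);print(t.round(4).tolist(),t.mean(0))
def slides(im,box):
    m=mask(im,(45,60,30),(130,255,255)); k=np.zeros_like(m); x0,y0,x1,y1=box; k[y0:y1,x0:x1]=m[y0:y1,x0:x1]
    p=cv2.findNonZero(k); return p
for im,c,bx in((i1,c1,(280,35,365,165)),(i6,c6,(425,85,512,205))):
    p=slides(im,bx); print(len(p),np.round(rect(p,0,.024,c),4))
# mallet head: triangulate top disc w6 & top camera
im=cv2.imread("pics/top0.png"); ct=get_calibration("top")
def disc(im,bx):
    x0,y0,x1,y1=bx; m=mask(im,(8,150,100),(16,255,255)); k=np.zeros_like(m);k[y0:y1,x0:x1]=m[y0:y1,x0:x1]
    q=blobs(k,100)[0]; return cv2.fitEllipse(q)
e6=disc(i6,(340,35,410,90)); et=disc(im,(310,160,345,187)); print(e6,et)
print(tri([e6[0]],c6,[et[0]],ct), cast(0,[e6[0]],.08,c6))
# handle: brown below head
m=mask(i6,(8,60,60),(25,200,255)); k=np.zeros_like(m); k[98:186,352:378]=m[98:186,352:378]
q=blobs(k,100)[0]; print("handle",np.round(rect(q,0,.058,c6),4))
go([.4912,-.311,.12],-2); go([.4912,-.311,.026],-2)
```

```text
[[0.562, -0.2895, 0.0, 0.0008], [0.5568, -0.3454, 0.0248, 0.0004], [0.4238, -0.3452, 0.0172, 0.0006], [0.4242, -0.2824, 0.0026, 0.0015]] [ 0.49167706 -0.31561288  0.01115813  0.00079853]
968 [ 0.4908 -0.3119 95.4862 51.0427 -2.0399]
810 [ 0.4907 -0.3118 96.2263 49.028  -1.5813]
((372.57586669921875, 66.62992095947266), (45.802093505859375, 49.287654876708984), 43.97890853881836) ((324.66571044921875, 176.8546600341797), (16.36591911315918, 16.929000854492188), 113.9310531616211)
[[ 0.58011074 -0.13580431  0.09317823  0.00162694]] [[ 0.58288791 -0.13987738  0.08      ]]
handle [  0.4956  -0.1495 109.3125  27.9779   8.8852]
t 8.05 turn [-0.07  0.48  5.49] shift [0.0026 0.2934 0.2335] rows 7.5
t 8.05 turn [-0.07  0.48  5.49] shift [0.0034 0.2936 0.3275] rows 8.8
```

{"op": "arm_command", "data": {
  "increments": "0 0.5 5.4 0.003 0.294 0.22 0.0854;0 0.5 5.4 0.003 0.294 0.22 0.0854;0 0.5 5.4 0.003 0.294 0.22 0.0854;0 0.5 5.4 0.003 0.294 0.22 0.0854;0 0.5 5.4 0.003 0.294 0.22 0.0854;0 0.5 5.4 0.003 0.294 0.22 0.0854;0 0.5 5.4 0.003 0.294 0.22 0.0854;0 0.5 5.4 0.003 0.294 0.22 0.0854;0 0.5 5.4 0.003 0.294 0.22 0.0854;0 0.5 5.4 0.003 0.294 0.22 0.0854"
}}

```text
clock: 9.05
position: [0.4923, -0.3115, 0.1348]
ee_rot: [-3.14, -0.002, -0.034]
ft_force: [-0.7, 0.6, 0.6]
opening: 0.0854
grasp_force: 0.0
```

Run:
```python
from h import *
im,c=snap("w7"); s=read_state(); print(s["position"],s["ee_rot"])
m=mask(im,(45,60,30),(130,255,255)); m[:, :150]=0; m[:,360:]=0
p=cv2.findNonZero(m); print(cv2.boundingRect(p),np.round(rect(p,0,.024,c),4))
g=cv2.cvtColor(im,cv2.COLOR_BGR2GRAY)
print(g[20:140:2,257].tolist()); print(g[120,150:360:2].tolist())
go([.4909,-.3119,.026],-1.9)
```

```text
[ 0.49277621 -0.31154395  0.13591394] [-3.14077726 -0.0032963  -0.03336411]
(224, 134, 125, 247) [  0.4323  -0.3347 220.3407  95.3861   1.9361]
[164, 161, 163, 161, 163, 164, 120, 100, 94, 100, 91, 98, 101, 99, 99, 101, 102, 101, 103, 160, 165, 157, 157, 154, 154, 161, 163, 166, 162, 156, 155, 158, 163, 164, 162, 159, 163, 161, 159, 160, 160, 160, 157, 157, 83, 155, 159, 136, 162, 163, 161, 158, 160, 161, 160, 160, 161, 76, 56, 106]
[161, 161, 159, 163, 163, 165, 162, 158, 158, 160, 162, 157, 161, 164, 165, 163, 166, 166, 167, 166, 160, 157, 159, 161, 163, 162, 160, 163, 162, 161, 162, 163, 164, 161, 122, 64, 81, 103, 103, 103, 164, 163, 164, 163, 164, 160, 162, 164, 163, 162, 164, 160, 161, 160, 162, 162, 161, 163, 161, 164, 161, 160, 161, 162, 163, 161, 160, 158, 159, 160, 158, 158, 158, 129, 78, 108, 161, 149, 96, 123, 155, 153, 152, 155, 155, 156, 158, 160, 158, 153, 157, 156, 154, 157, 157, 151, 158, 162, 156, 154, 155, 169, 171, 172, 169]
t 9.1 turn [-0.05 -0.19 -0.01] shift [-0.0022  0.0005  0.1099] rows 2.2
```

{"op": "arm_command", "data": {
  "increments": "0 0 0 -0.002 0 0.045 0.0854;0 0 0 -0.002 0 0.08 0.0854;0 0 0 -0.002 0 0.1 0.0854;0 0 0 -0.002 0 0.11 0.0854;0 0 0 -0.002 0 0.11 0.0854;0 0 0 -0.002 0 0.11 0.0854;0 0 0 -0.002 0 0.11 0.065;0 0 0 -0.002 0 0.11 0.05;0 0 0 -0.002 0 0.11 0.05;0 0 0 -0.002 0 0.11 0.05"
}}

```text
clock: 10.1
position: [0.492, -0.3137, 0.028]
ee_rot: [3.14, -0.006, -0.035]
ft_force: [-0.5, 0.8, 6.4]
opening: 0.0605
grasp_force: 67.9
```

Run:
```python
from h import *
s=read_state(); print(s["position"],s["ee_rot"],s["opening"],s["grasp_force"],s["ft_force"])
```

```text
[ 0.49195526 -0.31370005  0.02801419] [ 3.13996509 -0.00631824 -0.03490069] 0.060547892664588265 67.90538549423218 [-0.4802764   0.7675355   6.43508344]
```

{"op": "arm_command", "data": {
  "increments": "0 0 0 0 0 -0.03 0.05;0 0 0 0 0 -0.07 0.05;0 0 0 0 0 -0.11 0.05;0 0 0 0 0 -0.14 0.05;0 0 0 0 0 -0.14 0.05;0 0 0 0 0 -0.14 0.05"
}}

```text
clock: 10.7
position: [0.4901, -0.3127, 0.1659]
ee_rot: [3.141, -0.004, -0.035]
ft_force: [-0.3, -0.4, -2.1]
opening: 0.0606
grasp_force: 67.1
```

Run:
```python
from h import *
im,c=snap("w8"); s=read_state(); print(s["position"],s["ee_rot"],s["opening"],s["ft_force"])
g=cv2.cvtColor(im,cv2.COLOR_BGR2GRAY)
for x in (200,230,257,285,315): print(x,g[90:180:2,x].tolist())
for y in (150,170,200): print(y,g[y,140:380:3].tolist())
T=R.from_euler("xyz",s["ee_rot"])
for v in (110,120,130,140,150,160):
    w=cast(0,[[172,v],[344,v]],s["position"][2]+0.0,c); print(v,T.inv().apply(w-s["position"]).round(4).tolist())
```

```text
[ 0.48933161 -0.31208583  0.16410531] [-3.13970688e+00 -1.30045066e-03 -3.48839962e-02] 0.06065203929480383 [-0.0234616  -0.38197827 -2.64915594]
200 [194, 185, 182, 191, 191, 190, 192, 193, 193, 189, 189, 193, 193, 119, 90, 134, 188, 192, 190, 184, 135, 122, 120, 122, 120, 121, 122, 122, 120, 121, 123, 124, 124, 123, 123, 96, 56, 57, 56, 66, 113, 111, 110, 124, 122]
230 [186, 184, 188, 191, 186, 191, 194, 196, 194, 190, 191, 188, 193, 102, 88, 141, 188, 191, 188, 182, 130, 195, 192, 194, 195, 194, 193, 193, 192, 191, 191, 190, 192, 194, 191, 135, 54, 54, 67, 79, 125, 125, 127, 189, 191]
257 [195, 191, 185, 187, 190, 196, 190, 187, 190, 188, 185, 184, 186, 110, 87, 144, 189, 191, 186, 182, 130, 193, 192, 191, 192, 190, 191, 193, 195, 191, 190, 192, 190, 191, 191, 133, 54, 54, 66, 79, 124, 123, 123, 185, 187]
285 [190, 196, 194, 192, 188, 185, 183, 188, 192, 192, 158, 123, 125, 104, 90, 138, 185, 192, 185, 183, 131, 190, 188, 190, 188, 190, 188, 187, 189, 189, 187, 189, 191, 189, 187, 101, 56, 53, 57, 65, 124, 119, 119, 188, 188]
315 [180, 186, 185, 186, 187, 187, 183, 185, 192, 189, 
[... 989 characters left out ...]
, 186, 185, 194, 192, 182, 186, 189, 190, 165, 191, 189, 153, 78, 79, 75, 89, 121, 118, 121, 125, 120, 124, 121, 125, 125, 122, 125, 120, 124, 123, 122, 123, 121, 122, 186, 186, 187, 185, 185, 186, 184, 182, 120, 118, 121, 123, 121, 121, 121, 121, 121, 119, 120, 123, 118, 112, 78, 76, 79, 95, 118, 121, 113, 146, 149, 147, 148, 141, 147, 139, 141, 144, 153, 146, 146, 149]
110 [[0.0702, -0.0296, 0.0001], [0.0702, 0.0313, 0.0]]
120 [[0.0668, -0.0298, 0.0001], [0.0668, 0.0315, 0.0]]
130 [[0.0632, -0.0301, 0.0001], [0.0632, 0.0317, 0.0]]
140 [[0.0596, -0.0303, 0.0001], [0.0596, 0.032, 0.0]]
150 [[0.056, -0.0306, 0.0001], [0.056, 0.0322, 0.0]]
160 [[0.0523, -0.0308, 0.0001], [0.0523, 0.0325, 0.0]]
```

Run:
```python
from h import *
go([.5355,.1387,.18],3.5)
```

```text
t 10.75 turn [-0.1  -0.08 -5.5 ] shift [ 0.0304 -0.4522 -0.015 ] rows 9.1
```

{"op": "arm_command", "data": {
  "increments": "0 0 -5.5 0.01 -0.04 -0.015 0.05;0 0 -5.5 0.01 -0.08 -0.015 0.05;0 0 -5.5 0.03 -0.13 -0.015 0.05;0 0 -5.5 0.03 -0.18 -0.015 0.05;0 0 -5.5 0.03 -0.23 -0.015 0.05;0 0 -5.5 0.03 -0.28 -0.015 0.05;0 0 -5.5 0.03 -0.33 -0.015 0.05;0 0 -5.5 0.03 -0.38 -0.015 0.05;0 0 -5.5 0.03 -0.42 -0.015 0.05;0 0 -5.5 0.03 -0.452 -0.015 0.05"
}}

```text
clock: 11.75
position: [0.5338, 0.1405, 0.1777]
ee_rot: [-3.141, 0.002, 0.063]
ft_force: [0.5, -1.0, -1.4]
opening: 0.0608
grasp_force: 67.0
```

{"op": "arm_command", "data": {
  "increments": "0 0 0 0 0 0.04 0.05;0 0 0 0 0 0.07 0.05;0 0 0 0 0 0.07 0.05;0 0 0 0 0 0.07 0.05;0 0 0 0 0 0.07 0.05"
}}

```text
clock: 12.25
position: [0.5368, 0.1378, 0.1121]
ee_rot: [-3.141, -0.005, 0.061]
ft_force: [0.7, -0.1, -1.3]
opening: 0.0606
grasp_force: 67.0
```

Run:
```python
from h import *
im,c=snap("w9"); s=read_state(); print(s["position"],s["ee_rot"],s["opening"],s["ft_force"])
go([.5355,.1387,.075],3.5)
```

```text
[0.5372524  0.13784389 0.11278944] [-3.1413561  -0.00618022  0.0606277 ] 0.06084451233413003 [ 0.91522407  0.12415688 -0.49617944]
t 12.3 turn [-0.01 -0.35 -0.03] shift [-0.0019 -0.001   0.0378] rows 0.8
```

{"op": "arm_command", "data": {
  "increments": "0 -0.3 0 -0.002 -0.001 0.02 0.05;0 -0.3 0 -0.002 -0.001 0.035 0.05;0 -0.3 0 -0.002 -0.001 0.037 0.05;0 -0.3 0 -0.002 -0.001 0.037 0.05;0 -0.3 0 -0.002 -0.001 0.037 0.05"
}}

```text
clock: 12.8
position: [0.5344, 0.1389, 0.0745]
ee_rot: [-3.141, 0.001, 0.061]
ft_force: [0.2, 1.7, -2.3]
opening: 0.0607
grasp_force: 67.0
```

Run:
```python
from h import *
s=read_state(); print(s["position"],s["ee_rot"],s["opening"],s["ft_force"])
go([.5355,.1387,.074],3.5)
```

```text
[0.53435179 0.13885741 0.07448611] [-3.14144544e+00  1.37951674e-03  6.10720309e-02] 0.06074356289219198 [ 0.24109844  1.70075591 -2.34118983]
t 12.8 turn [-0.01  0.08 -0.  ] shift [0.0011 0.0002 0.0005] rows 0.0
```

{"op": "arm_command", "data": {
  "increments": "0 0 0 0.001 0 0.0015 0.05;0 0 0 0.001 0 0.0015 0.05;0 0 0 0.001 0 0.0015 0.07;0 0 0 0.001 0 0.0015 0.0854;0 0 0 0.001 0 0.0015 0.0854;0 0 0 0.001 0 0.0015 0.0854;0 0 0 0.001 0 -0.03 0.0854;0 0 0 0.001 0 -0.07 0.0854;0 0 0 0.001 0 -0.11 0.0854;0 0 0 0.001 0 -0.15 0.0854"
}}

```text
clock: 13.8
position: [0.5351, 0.1389, 0.2253]
ee_rot: [-3.142, 0.002, 0.061]
ft_force: [0.2, 0.1, -0.2]
opening: 0.0851
grasp_force: 0.0
```

Run:
```python
from h import *
s=read_state(); print(s["position"],s["ee_rot"],s["opening"])
go([.46,.0,.33],5)
```

```text
[0.5350514  0.13891741 0.22527923] [-3.14152017e+00  2.37190983e-03  6.11518142e-02] 0.08512948353096254
t 13.8 turn [-0.01  0.14 -1.5 ] shift [-0.0836  0.1341 -0.1045] rows 3.8
```

{"op": "arm_command", "data": {
  "increments": "0 0 -1.5 -0.084 0.134 -0.105 0.0854;0 0 -1.5 -0.084 0.134 -0.105 0.0854;0 0 -1.5 -0.084 0.134 -0.105 0.0854;0 0 -1.5 -0.084 0.134 -0.105 0.0854;0 0 -1.5 -0.084 0.134 -0.105 0.0854;0 0 -1.5 -0.084 0.134 -0.105 0.0854;0 0 -1.5 -0.084 0.134 -0.105 0.0854"
}}

```text
clock: 14.5
position: [0.4598, 0.0007, 0.3278]
ee_rot: [-3.141, 0.004, 0.088]
ft_force: [-0.1, 1.0, -0.9]
opening: 0.0852
grasp_force: 0.0
```

Run:
```python
from h import *
im,c=snap("w10"); s=read_state(); print(s["position"],s["ee_rot"])
m=mask(im,(45,60,30),(130,255,255)); m[230:]=0; m[:,230:]=0
p=cv2.findNonZero(m); print(cv2.boundingRect(p),np.round(rect(p,0,.070,c),4))
E=[cv2.boundingRect(q) for q in blobs(m,8)]; print(E)
i6,c6=load("w6"); ct=get_calibration("top")
m=mask(im,(8,150,100),(16,255,255)); m[:,:300]=0; m[200:]=0
q=blobs(m,300); print([cv2.boundingRect(a) for a in q]); e=cv2.fitEllipse(q[0]); print(e, cast(0,[e[0]],.08,c))
k=mask(im,(8,60,60),(25,200,255)); 
cv2.imwrite("pics/w10v.png",im)
b=np.argwhere(k[100:,300:430]>0)
for a in blobs(k,300): print(cv2.boundingRect(a))
h,w=im.shape[:2]
hm=np.zeros_like(k); hm[e and int(e[0][1]+38):230,300:480]=k[int(e[0][1]+38):230,300:480]
a=blobs(hm,200)[0]; print("handle",cv2.boundingRect(a),np.round(rect(a,0,.058,c),4))
```

```text
[0.4597364  0.00083797 0.32747399] [-3.14050606  0.00462784  0.08852863]
(9, 0, 166, 142) [  0.5445   0.1935 192.44   143.5414 -89.0289]
[(169, 30, 6, 103), (112, 44, 47, 5), (118, 123, 44, 5), (111, 35, 48, 5), (114, 72, 46, 4), (116, 99, 45, 3), (117, 116, 45, 3), (113, 54, 46, 4), (113, 63, 46, 4), (115, 81, 45, 3), (117, 108, 44, 2), (115, 90, 46, 3)]
[(378, 33, 51, 54)]
((402.90911865234375, 59.26374053955078), (48.6796760559082, 54.15353012084961), 27.530054092407227) [[ 0.58234911 -0.13987758  0.08      ]]
(375, 32, 54, 154)
handle (377, 97, 26, 89) [  0.4934  -0.1509 105.135   28.7769  10.6088]
```

Run:
```python
from h import *
im,c=load("w10")
m=mask(im,(45,60,30),(130,255,255)); m[140:]=0; m[:33]=0; m[:,165:]=0;m[:,:108]=0
p=cv2.findNonZero(m); print(np.round(rect(p,0,.070,c),4))
go([.5825,-.1397,.17],7);go([.5825,-.1397,.056],7)
```

```text
[ 0.5343  0.1376 95.8588 49.857   3.3945]
t 14.55 turn [-0.07  0.26 -1.93] shift [0.1106 0.151  0.1568] rows 4.9
t 14.55 turn [-0.07  0.26 -1.93] shift [0.1111 0.1511 0.2708] rows 6.6
```

{"op": "arm_command", "data": {
  "increments": "0 0.2 -1.9 0.111 0.151 0.15 0.0854;0 0.2 -1.9 0.111 0.151 0.15 0.0854;0 0.2 -1.9 0.111 0.151 0.15 0.0854;0 0.2 -1.9 0.111 0.151 0.15 0.0854;0 0.2 -1.9 0.111 0.151 0.15 0.0854;0 0.2 -1.9 0.111 0.151 0.15 0.0854;0 0.2 -1.9 0.111 0.151 0.15 0.0854;0 0.2 -1.9 0.111 0.151 0.15 0.0854"
}}

```text
clock: 15.35
position: [0.5836, -0.1396, 0.1793]
ee_rot: [-3.141, -0.002, 0.122]
ft_force: [-0.1, -0.4, 0.0]
opening: 0.0856
grasp_force: 0.0
```

Run:
```python
from h import *
s=read_state(); print(s["position"],s["ee_rot"])
im,c=snap("w11")
k=mask(im,(8,100,50),(25,255,255)); a=blobs(k,300)
for q in a[:3]: print(cv2.boundingRect(q)); print(cv2.approxPolyDP(q,5,True)[:,0].tolist())
e=cv2.fitEllipse(a[0]);print(e)
go([.5825,-.1397,.056],7)
```

```text
[ 0.58362856 -0.13956906  0.17934073] [-3.14140051e+00 -1.93381114e-03  1.22018809e-01]
(220, 167, 78, 184)
[[258, 167], [228, 181], [220, 210], [245, 246], [247, 348], [268, 350], [271, 244], [292, 226], [297, 202], [284, 177]]
((258.5163879394531, 240.50035095214844), (69.80274200439453, 187.81190490722656), 179.93077087402344)
t 15.4 turn [ 0.03 -0.18 -0.01] shift [-0.0017 -0.0002  0.1241] rows 2.5
```

{"op": "arm_command", "data": {
  "increments": "0 0 0 -0.001 0 0.045 0.0854;0 0 0 -0.001 0 0.085 0.0854;0 0 0 -0.001 0 0.11 0.0854;0 0 0 -0.001 0 0.123 0.0854;0 0 0 -0.001 0 0.123 0.0854;0 0 0 -0.001 0 0.123 0.06;0 0 0 -0.001 0 0.123 0.04;0 0 0 -0.001 0 0.123 0.04;0 0 0 -0.001 0 0.123 0.04;0 0 0 -0.001 0 0.123 0.04"
}}

```text
clock: 16.4
position: [0.5845, -0.1413, 0.0588]
ee_rot: [3.14, -0.006, 0.12]
ft_force: [-0.3, 1.0, 7.6]
opening: 0.0526
grasp_force: 63.5
```

Run:
```python
from h import *
i,c=load("w11"); print(cast(0,[[258.5,167],[258.5,206]],.08,c))
s=read_state(); print(s["position"],s["ee_rot"],s["opening"],s["grasp_force"],s["ft_force"])
```

```text
[[ 0.6116839  -0.13689524  0.08      ]
 [ 0.58456319 -0.14024743  0.08      ]]
[ 0.58452654 -0.14128508  0.05879102] [ 3.14001323 -0.0058606   0.12043242] 0.05260121948718259 63.523839712142944 [-0.30669985  1.00084413  7.63018934]
```

{"op": "arm_command", "data": {
  "increments": "0 0 0 0 0 -0.02 0.04;0 0 0 0 0 -0.05 0.04;0 0 0 0 0 -0.08 0.04;0 0 0 0 0 -0.11 0.04;0 0 0 0 0 -0.11 0.04;0 0 0 0 0 -0.11 0.04"
}}

```text
clock: 17.0
position: [0.5822, -0.1408, 0.1656]
ee_rot: [3.142, -0.002, 0.12]
ft_force: [-1.4, 0.2, -4.6]
opening: 0.053
grasp_force: 63.8
```

Run:
```python
from h import *
s=read_state(); print(s["position"],s["ee_rot"],s["opening"],s["grasp_force"],s["ft_force"],s["wrist_torque"])
go([.51,0,.17],3.5)
```

```text
[ 0.58224885 -0.14077048  0.16555747] [ 3.14152399e+00 -1.79122617e-03  1.20473681e-01] 0.052998732442133684 63.842875957489014 [-1.36941721  0.16606628 -4.59602454] [ 0.02014532 -0.06690204 -0.0202049 ]
t 17.0 turn [ 0.  -0.1  3.4] shift [-0.0548 -0.1484 -0.0046] rows 3.2
```

{"op": "arm_command", "data": {
  "increments": "0 0 3.4 -0.055 -0.148 0 0.04;0 0 3.4 -0.055 -0.148 0 0.04;0 0 3.4 -0.055 -0.148 0 0.04;0 0 3.4 -0.055 -0.148 0 0.04;0 0 3.4 -0.055 -0.148 0.04 0.04;0 0 3.4 -0.055 -0.148 0.08 0.04;0 0 3.4 -0.055 -0.148 0.1 0.04;0 0 3.4 -0.055 -0.148 0.11 0.04;0 0 3.4 -0.055 -0.148 0.11 0.04;0 0 3.4 -0.055 -0.148 0.11 0.04"
}}

```text
clock: 18.0
position: [0.5106, -0.0007, 0.0562]
ee_rot: [3.142, -0.002, 0.061]
ft_force: [0.0, -1.1, -3.0]
opening: 0.0528
grasp_force: 65.0
```

Run:
```python
from h import *
s=read_state(); print(s["position"],s["ee_rot"],s["opening"],s["ft_force"])
```

```text
[ 0.51062937 -0.00071154  0.05615495] [ 3.14158574e+00 -1.99875457e-03  6.09433512e-02] 0.052802536893355456 [ 0.02998599 -1.10348448 -3.03406066]
```

{"op": "arm_command", "data": {
  "increments": "0 0 0 0 0 0.006 0.04;0 0 0 0 0 0.007 0.04;0 0 0 0 0 0.0075 0.04;0 0 0 0 0 0.0075 0.04"
}}

```text
clock: 18.4
position: [0.5106, -0.0005, 0.0489]
ee_rot: [3.142, -0.002, 0.061]
ft_force: [-0.0, 1.2, -2.8]
opening: 0.0531
grasp_force: 64.9
```

Release, rise, and step back for a look at the handle.

{"op": "arm_command", "data": {
  "increments": "0 0 0 0 0 0.001 0.04;0 0 0 0 0 0.001 0.07;0 0 0 0 0 0.001 0.0854;0 0 0 0 0 0.001 0.0854;0 0 0 0 0 -0.02 0.0854;0 0 0 0 0 -0.05 0.0854;0 0 0 0 0 -0.09 0.0854;0 0 0 0 0 -0.12 0.0854;0 0 0 0 0 -0.12 0.0854;0 0 0 0 0 -0.12 0.0854"
}}

```text
clock: 19.4
position: [0.5105, -0.0005, 0.1692]
ee_rot: [3.141, -0.004, 0.061]
ft_force: [-0.1, 0.2, -0.7]
opening: 0.0853
grasp_force: 0.0
```

Run:
```python
from h import *
s=read_state(); print(s["position"],s["ee_rot"],s["opening"],s["ft_force"])
im,c=snap("w12")
k=mask(im,(8,100,50),(25,255,255)); a=blobs(k,300)
for q in a[:2]: print(cv2.boundingRect(q),cv2.approxPolyDP(q,5,True)[:,0].tolist())
q=cv2.approxPolyDP(a[0],1,True)
h=cast(0,[[258,a[0][:,0,1].min()]],.07,c); print("front of head top",h)
```

```text
[ 0.5105129  -0.00052781  0.16917589] [ 3.14138562 -0.0035057   0.06122217] 0.08525803583416924 [-0.07963967  0.24839648 -0.69664052]
(219, 168, 78, 183) [[252, 168], [227, 180], [219, 212], [225, 228], [243, 243], [246, 349], [268, 350], [270, 245], [290, 228], [296, 206], [282, 177]]
(0, 37, 63, 9) [[62, 41], [0, 44]]
front of head top [[0.53818114 0.00067401 0.07      ]]
```

{"op": "arm_command", "data": {
  "increments": "0 0 0 -0.049 0 0.03 0.0854;0 0 0 -0.049 0 0.03 0.0854;0 0 0 -0.049 0 0.07 0.0854;0 0 0 -0.049 0 0.11 0.0854;0 0 0 -0.049 0 0.128 0.0854;0 0 0 -0.049 0 0.128 0.0854;0 0 0 -0.049 0 0.128 0.05;0 0 0 -0.049 0 0.128 0.02;0 0 0 -0.049 0 0.128 0.01;0 0 0 -0.049 0 0.128 0.01"
}}

```text
clock: 20.45
position: [0.4623, -0.0036, 0.0416]
ee_rot: [3.141, -0.004, 0.061]
ft_force: [0.4, 0.3, -0.2]
opening: 0.0283
grasp_force: 0.0
```

{"op": "arm_command", "data": {
  "increments": "0 0 0 0 0 0 0.01;0 0 0 0 0 0 0.01"
}}

```text
clock: 20.65
position: [0.4622, -0.0035, 0.0416]
ee_rot: [3.141, -0.003, 0.061]
ft_force: [-2.4, -0.0, 5.6]
opening: 0.0231
grasp_force: 59.2
```

Run:
```python
from h import *
s=read_state(); print(s["position"],s["ee_rot"],s["opening"],s["grasp_force"],s["ft_force"])
```

```text
[ 0.46215708 -0.00349895  0.04157069] [ 3.14144681 -0.00325084  0.06136824] 0.02310890615220627 59.22095239162445 [-2.38246381 -0.00760359  5.62944884]
```

{"op": "arm_command", "data": {
  "increments": "0 0 0 0 0 -0.03 0.01;0 0 0 0 0 -0.07 0.01;0 0 0 0 0 -0.11 0.01;0 0 0 0 0 -0.15 0.01;0 0 0 0 0 -0.18 0.01;0 0 0 0 0 -0.18 0.01;0 0 0 0 0 -0.18 0.01"
}}

```text
clock: 21.35
position: [0.4605, -0.0034, 0.2193]
ee_rot: [-3.141, -0.001, 0.061]
ft_force: [-0.8, -0.5, -4.5]
opening: 0.0232
grasp_force: 60.0
```

Run:
```python
from h import *
s=read_state(); print(s["position"],s["ee_rot"],s["opening"],s["grasp_force"],s["ft_force"])
im,c=snap("w13"); T=R.from_euler("xyz",s["ee_rot"])
k=mask(im,(8,150,90),(17,255,255)); a=blobs(k,300)[0]
print(cv2.boundingRect(a),cv2.approxPolyDP(a,4,True)[:,0].tolist())
# head top disc: width and centre
P=T.apply([[.049,0,-.0284],[.076,0,-.0284],[.049,.027,-.0284],[.049,-.027,-.0284]])+s["position"]
print("expected level",proj(c,P).round(1).tolist())
go([.5911,.1424,.22],3.5)
```

```text
[ 0.46052303 -0.00341428  0.21931059] [-3.14126487e+00 -5.87230864e-04  6.12074544e-02] 0.023187374299454232 59.958184361457825 [-0.79925592 -0.51984294 -4.51066402]
(165, 98, 186, 181) [[254, 98], [221, 106], [187, 130], [169, 159], [165, 196], [175, 229], [200, 259], [226, 273], [261, 278], [306, 265], [331, 242], [347, 212], [350, 178], [337, 142], [315, 118], [294, 106]]
expected level [[257.7, 189.0], [257.7, 89.3], [352.8, 189.1], [162.5, 189.1]]
t 21.4 turn [-0.06  0.13  0.01] shift [ 0.14   -0.1374 -0.0024] rows 3.9
```

{"op": "arm_command", "data": {
  "increments": "0 0 0 0.141 -0.137 -0.002 0.01;0 0 0 0.141 -0.137 -0.002 0.01;0 0 0 0.141 -0.137 -0.002 0.01;0 0 0 0.141 -0.137 -0.002 0.01;0 0 0 0.141 -0.137 -0.002 0.01;0 0 0 0.141 -0.137 -0.002 0.01;0 0 0 0.141 -0.137 -0.002 0.01"
}}

```text
clock: 22.1
position: [0.5919, 0.1413, 0.2199]
ee_rot: [3.141, 0.003, 0.061]
ft_force: [-0.7, -0.1, -4.0]
opening: 0.0232
grasp_force: 60.2
```

Run:
```python
from h import *
s=read_state(); print(s["position"],s["ee_rot"],s["ft_force"])
im,c=snap("w14")
k=mask(im,(8,150,90),(17,255,255)); a=blobs(k,300)[0]
print(cv2.boundingRect(a))
go([.5925,.1425,.19],3.5)
cv2.imwrite("pics/side1.png",camera("side"))
c=get_calibration("side"); im=cv2.imread("pics/side1.png")
k=mask(im,(0,160,60),(6,255,255))|mask(im,(174,160,60),(180,255,255)); 
print("pin expected",proj(c,[[.640,.1454,.124],[.640,.1454,.104]]),"head bottom exp",proj(c,[[.640,.1454,.178]]))
for q in blobs(k,20): print(cv2.boundingRect(q))
```

```text
[0.59194738 0.14131283 0.21989945] [3.14132518e+00 2.92966379e-03 6.08344842e-02] [-0.66493907 -0.07111696 -3.95827298]
(165, 98, 186, 181)
t 22.15 turn [ 0.01  0.08 -0.04] shift [ 0.0005 -0.0014  0.0308] rows 0.6
pin expected [[215.55376816 185.92769877]
 [215.83247514 192.64119731]] head bottom exp [[214.78300224 167.25117682]]
(211, 185, 10, 8)
(424, 68, 9, 8)
(165, 239, 7, 9)
(261, 161, 10, 11)
(155, 234, 7, 7)
```

{"op": "arm_command", "data": {
  "increments": "0 0 0 0 -0.001 0.03 0.01;0 0 0 0 -0.001 0.03 0.01;0 0 0 0 -0.001 0.03 0.01;0 0 0 0 -0.001 0.05 0.01;0 0 0 0 -0.001 0.068 0.01;0 0 0 0 -0.001 0.068 0.01;0 0 0 0 -0.001 0.04 0.01;0 0 0 0 -0.001 0.03 0.01;0 0 0 0 -0.001 0.03 0.01"
}}

```text
clock: 23.1
position: [0.5955, 0.143, 0.197]
ee_rot: [-3.141, -0.009, 0.061]
ft_force: [0.2, -0.2, -3.0]
opening: 0.023
grasp_force: 60.4
```

```bash
cat > pin.py <<'E'
from h import *
def pin(tag):
    im=camera("side"); cv2.imwrite(f"pics/{tag}.png",im); c=get_calibration("side")
    k=mask(im,(0,150,50),(7,255,255))|mask(im,(173,150,50),(180,255,255)); k[:,:195]=0;k[:,240:]=0
    print("pin blobs",[(cv2.boundingRect(q),hexc.__name__ and [round(cv2.moments(q)[m]/cv2.moments(q)["m00"],2) for m in("m10","m01")]) for q in blobs(k,8)])
s=read_state(); print(s["clock"],s["position"],s["ee_rot"],s["ft_force"],s["grasp_force"])
import sys; pin(sys.argv[1])
im,c=snap("w_"+sys.argv[1]); k=mask(im,(8,150,90),(17,255,255)); print("head",[cv2.boundingRect(a) for a in blobs(k,300)[:1]])
E
python3 pin.py s2
python3 - <<'E'
from h import *
im=cv2.imread("pics/side1.png"); k=mask(im,(0,150,50),(7,255,255))|mask(im,(173,150,50),(180,255,255)); k[:,:195]=0;k[:,240:]=0
print([(cv2.boundingRect(q),cv2.moments(q)["m01"]/cv2.moments(q)["m00"]) for q in blobs(k,8)])
E
```

```text
23.1 [0.59546848 0.14304722 0.19701103] [-3.14098041 -0.00887361  0.06107879] [ 0.18362252 -0.21104625 -3.0489036 ] 60.40637254714966
pin blobs [((212, 189, 10, 7), [216.23, 192.1])]
head [(165, 98, 186, 181)]
[((211, 185, 10, 8), 188.3230240549828)]
```

{"op": "arm_command", "data": {
  "increments": "0 0 0 -0.002 0 0.01 0.01;0 0 0 -0.002 0 0.03 0.01;0 0 0 -0.002 0 0.05 0.01;0 0 0 -0.002 0 0.053 0.01;0 0 0 -0.002 0 0.053 0.01"
}}

```text
clock: 23.7
position: [0.5901, 0.1428, 0.1396]
ee_rot: [3.142, 0.003, 0.061]
ft_force: [-6.1, -0.4, 6.4]
opening: 0.0233
grasp_force: 65.3
```

{"op": "arm_command", "data": {
  "increments": "0 0 0 0 0 -0.02 0.01;0 0 0 0 0 -0.05 0.01;0 0 0 0 0 -0.05 0.01;0 0 0 0 0 -0.05 0.01"
}}

```text
clock: 24.1
position: [0.591, 0.1428, 0.1884]
ee_rot: [-3.141, -0.001, 0.061]
ft_force: [0.5, 0.6, -3.7]
opening: 0.0229
grasp_force: 64.1
```

```bash
python3 pin.py s3
```

```text
24.1 [0.59103139 0.14275194 0.18835992] [-3.14142115e+00 -8.70526504e-04  6.12247552e-02] [ 0.51533163  0.59224425 -3.66861351] 64.11627173423767
pin blobs [((212, 192, 10, 7), [216.25, 194.92])]
head [(160, 115, 196, 185)]
```

Run:
```python
from h import *
go([.462,-.0035,.19],3.5)
im,c=load("w_s3"); s=read_state(); T=R.from_euler("xyz",s["ee_rot"])
k=mask(im,(8,150,90),(17,255,255)); bb=cv2.boundingRect(blobs(k,300)[0]); print(bb)
a=np.linspace(0,2*np.pi,60)
for d in (.047,.049):
  for th in (-2,0,4,6,8,10,12):
    P=np.c_[d+.027*np.cos(a),.027*np.sin(a),-.0284+0*a]
    g=np.array([0,0,.003]); P=R.from_euler("y",th,degrees=True).apply(P-g)+g
    u=proj(c,T.apply(P)+s["position"]); print(d,th,u.min(0).round(),(u.max(0)-u.min(0)).round())
```

```text
t 24.2 turn [0.   0.16 0.01] shift [-0.1367  0.138  -0.003 ] rows 3.9
(160, 115, 196, 185)
0.047 -2 [165.  94.] [186. 181.]
0.047 0 [163.  98.] [189. 181.]
0.047 4 [161. 108.] [194. 180.]
0.047 6 [160. 114.] [196. 178.]
0.047 8 [159. 121.] [198. 176.]
0.047 10 [157. 128.] [201. 173.]
0.047 12 [156. 136.] [203. 169.]
0.049 -2 [164.  87.] [187. 183.]
0.049 0 [163.  90.] [190. 183.]
0.049 4 [160. 100.] [195. 182.]
0.049 6 [159. 106.] [198. 181.]
0.049 8 [158. 112.] [200. 179.]
0.049 10 [156. 120.] [203. 176.]
0.049 12 [155. 127.] [206. 173.]
```

{"op": "arm_command", "data": {
  "increments": "0 -6.5 0 0 0.02 -0.02 0.01;0 -6.5 0 -0.03 0.05 -0.02 0.01;0 -6.5 0 -0.07 0.09 -0.02 0.01;0 -6.5 0 -0.11 0.12 -0.02 0.01;0 -6.5 0 -0.137 0.138 0.01 0.01;0 -6.5 0 -0.137 0.138 0.05 0.01;0 -6.5 0 -0.137 0.138 0.09 0.01;0 -6.5 0 -0.137 0.138 0.12 0.01;0 -6.5 0 -0.137 0.138 0.13 0.01;0 -6.5 0 -0.137 0.138 0.13 0.01"
}}

```text
clock: 25.2
position: [0.4611, -0.003, 0.0567]
ee_rot: [-3.14, 0.118, 0.061]
ft_force: [-0.3, -0.2, -2.5]
opening: 0.0229
grasp_force: 63.8
```

Run:
```python
from h import *
s=read_state(); print(s["position"],np.degrees(s["ee_rot"]),s["ft_force"],s["grasp_force"])
print(R.from_euler("xyz",s["ee_rot"]).inv().apply([0,0,-1]))
```

```text
[ 0.46108332 -0.00297774  0.056691  ] [-179.91882048    6.73755608    3.51739579] [-0.25365482 -0.15132389 -2.47661449] 63.75086188316345
[0.11732171 0.00140706 0.99309296]
```

{"op": "arm_command", "data": {
  "increments": "0 0 0 0.001 0 0.007 0.01;0 0 0 0.0015 0 0.012 0.01;0 0 0 0.002 0 0.015 0.01;0 0 0 0.002 0 0.015 0.01"
}}

```text
clock: 25.6
position: [0.4639, -0.0033, 0.0444]
ee_rot: [-3.142, 0.111, 0.061]
ft_force: [-0.6, -0.4, -4.2]
opening: 0.0232
grasp_force: 63.9
```

{"op": "arm_command", "data": {
  "increments": "0 0 0 0 0 0.002 0.01;0 0 0 0 0 0.002 0.01;0 0 0 0 0 0.002 0.01"
}}

```text
clock: 25.9
position: [0.4634, -0.0033, 0.0423]
ee_rot: [-3.141, 0.112, 0.061]
ft_force: [1.2, -0.3, -4.0]
opening: 0.0232
grasp_force: 63.9
```

{"op": "arm_command", "data": {
  "increments": "0 0 0 0 0 0.002 0.01;0 0 0 0 0 0.002 0.01;0 0 0 0 0 0.002 0.01"
}}

```text
clock: 26.2
position: [0.4631, -0.0033, 0.0401]
ee_rot: [-3.141, 0.112, 0.061]
ft_force: [-0.0, 0.4, -3.7]
opening: 0.0231
grasp_force: 63.9
```

{"op": "arm_command", "data": {
  "increments": "0 0 0 0 0 0.002 0.01;0 0 0 0 0 0.002 0.01;0 0 0 0 0 0.002 0.01"
}}

```text
clock: 26.5
position: [0.4632, -0.0033, 0.0399]
ee_rot: [-3.141, 0.113, 0.061]
ft_force: [-5.3, 1.4, 8.8]
opening: 0.0228
grasp_force: 65.6
```

{"op": "arm_command", "data": {
  "increments": "0 0 0 0 0 0.0015 0.01;0 0 0 0 0 0.0015 0.01;0 0 0 0 0 0.0015 0.01"
}}

```text
clock: 26.8
position: [0.4632, -0.0034, 0.0399]
ee_rot: [-3.141, 0.114, 0.061]
ft_force: [-11.1, 1.8, 18.8]
opening: 0.0233
grasp_force: 67.0
```

{"op": "arm_command", "data": {
  "increments": "0 0 0 0 0 -0.002 0.01;0 0 0 0 0 -0.002 0.01;0 0 0 0 0 -0.002 0.026;0 0 0 0 0 -0.002 0.04;0 0 0 0 0 -0.002 0.06;0 0 0 0 0 -0.002 0.0854;0 0 0 0 0 -0.002 0.0854;0 0 0 0 0 -0.002 0.0854"
}}

```text
clock: 27.6
position: [0.4629, -0.0033, 0.0386]
ee_rot: [-3.141, 0.112, 0.061]
ft_force: [-0.0, 1.2, -0.4]
opening: 0.0855
grasp_force: 0.0
```

{"op": "arm_command", "data": {
  "increments": "0 0 0 -0.003 0 -0.02 0.0854;0 0 0 -0.007 0 -0.06 0.0854;0 0 0 -0.012 0 -0.1 0.0854;0 0 0 -0.017 0 -0.14 0.0854;0 7 0 -0.022 0 -0.18 0.0854;0 7 0 -0.05 0 -0.22 0.0854;0 7 0 -0.08 0 -0.25 0.0854;0 7 0 -0.08 0 -0.25 0.0854;0 7 0 -0.08 0 -0.25 0.0854"
}}

```text
clock: 28.5
position: [0.4116, -0.0066, 0.2973]
ee_rot: [3.141, -0.013, 0.061]
ft_force: [-0.3, 0.3, -0.7]
opening: 0.0853
grasp_force: 0.0
```

```bash
python3 pin.py s4
python3 - <<'E'
from h import *
im,c=snap("w20"); a=cv2.imread("pics/s4.png")
cv2.imwrite("pics/fin.png",np.hstack([im[:, :512],cv2.resize(a[130:290,150:390],(288,192)).repeat(2,0)[:384]]))
m=mask(im,(45,60,30),(100,255,255))
E
```

```text
28.5 [ 0.41162975 -0.00662279  0.29729585] [ 3.1409249  -0.01349591  0.06101939] [-0.34642281  0.34264458 -0.66920184] 0.0
pin blobs [((212, 191, 10, 8), [216.37, 194.69])]
head [(231, 43, 54, 58)]
```

View pics/fin.png

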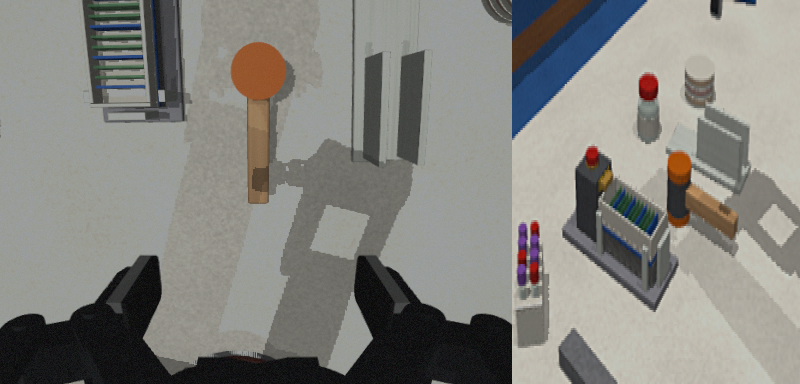

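The last view shows the mallet standing upright on the bench with its head at (258,70). The white tray sits square in the bay, the pin is down with the brass bolt out over the tray end, and the bystanders have not moved. The pin is about 19–20 mm down by its pixel shift, and its height at contact agrees.

```bash
python3 -c "
from bench import job_done
print(job_done())"
```

```text
the job is handed in; nothing more can be done
None
```

I handed the job in at about 28.5 s: sheet and white tray are square in the bay, the pin was struck down about 19–20 mm (home is 20 mm), and the mallet stands on its head on the open bench; the bench returned no verdict.

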